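# Build the sample-rack tower on its dock

## Robot

A 6-joint arm with a two-finger parallel gripper is mounted at the origin on the work surface. World frame = base frame: x ahead of the robot, y to its left, z up, the work surface at z = 0. Lengths are in m, angles in rad, forces in N, time in s.
With the tool pointing down it reaches from about 0.275 to 0.725 m from the base axis. Payload 15.9 kg.
Tool frame: the origin (TCP) lies between the finger pads; the fingertips stand ahead of it and the grasp point (between the pads) lies 3 mm ahead of it (r.tip_reach is the z of the fingertips in the tool frame, in m); z points along the fingers, y is the line along which they close (so a half turn about z gives the same grasp; the last joint's range is limited). The gripper opens to 85 mm and grips with 20 to 120 N. Pads are 22 mm wide; open, the fingers measure 114 mm over their backs; the gripper's body (76 mm by 85 mm) begins 54 mm behind the grasp point. The pads swing forward as they close: fully open they stand 13 mm farther back than shut.
Start: joints at [-1.185, 0.213, -0.034, 1.323, 0, 1.571], TCP at [0.188, -0.463, 0.253] pointing down, gripper open.
Joint ranges: [-2.98, 2.98], [-0.74, 1.72], [-1.14, 1.35], [-2.1, 2.04], [-1.57, 1.44], [-3.14, 3.14]. Speed limits (rad/s): [1.89, 1.89, 2.39, 2.57, 3.14, 3.14].

## Interface

Orientations are given as a unit quaternion [x, y, z, w].
In Python, from bench import r gives the robot as it stands.
- The arm moves only by the shell command python3 -m jog 'ROWS' [FORCE]. ROWS is a JSON object whose one key "rows" holds a list that holds one entry, the list of rows, each a list of 7 numbers: the shift along the tool's x, y, z in mm, then the turn, a rotation vector about the tool's x, y, z in rad, then the opening, from 0 (shut) to 1 (fully open). In form: {"rows": [[[x, y, z, rx, ry, rz, jaw], ...]]}. A call has exactly 5 rows; each row is the pose to reach, as a shift and turn from the pose commanded when the call began, along the tool's axes at that moment; what a row does not reach only later rows make up. A row lasts 1/8 s, in which the tool goes at most 62.5 mm and 10.7 degrees, less where a joint would pass 70% of its speed; a pose out of reach is approached as far as the arm can. A call with a gripper value outside its range is refused whole. The fingers move at their own pace and stop on an object; FORCE is the grip in N (left out, the last holds). Time passes only in rows, so rows that repeat a pose let the fingers close, or fill a call up. It gives the time, the measured TCP pose, the force, the opening and the grip force at its end, in the units of the state.
- r.state(): the state, without advancing time (a new reading comes with each control period).
- r.camera(name): name is "scene" or "top" or "wrist"; returns a dict with "image" (400x640x3 uint8, blue, green, red), "mtx" (3x3 intrinsics, pixels), "eye" and "rotation" of the camera in the world; the wrist camera has in their place "T_tool_cam" (4x4, takes a point from camera to tool coordinates, whose origin is the TCP and whose axes are the flange's). Camera axes: x right, y up, looking along -z (the intrinsics and any distortion apply to the point x, -y, -z); pixel columns grow to the right and rows downward; lengths in m; the calibration is good to about 2 mm. A picture is of the moment at which its call begins: read the wrist's pose just before it. There is no depth.
- r.sign_off(): hands the job in; it is judged then, once.
The state is a dict: "time": time; "joint_positions": joint angles; "joint_vel": joint speeds; "tau": joint torques, N m; "eef_pos": TCP position; "tcp_rot": TCP orientation; "contact_force": force on the tool from outside, world axes, zero at the start; "torque": the same for the moment, N m; "gripper_width": opening from 0.0 (shut) to 1.0 (fully open); "grip_force": force on a finger pad.
Only numpy, scipy, OpenCV 4.12 (cv2) and the standard library are available. Lean on these libraries where they do the work, as an engineer would, in place of code of your own. Each camera call takes 0.05 s, during which the arm holds its last target. There are 200 camera calls.

## Task

Build the sample tower on the green dock from the bottom up, one piece at a time: first the blue rack, then the yellow rack on it, then the white cover, each pressed fully home over the studs below. Put the red rack fully home on the grey dock, by itself, whenever you like. Keep the racks and cover upright, leave the bottle, tip box and pipette where they are, and let go of everything at the end.

Things in the scene. Friction and masses are not known exactly. Their poses are not given: they have to be found in the camera images.
- blue_rack: Blue tube rack, block 116 (x) x 52 (y) x 30 mm, 0.11-0.21 kg, white tube caps in its top. Origin: centre of underside, on the bench at z = 0. On top at x = +-42 mm two conical studs, 12 mm high, 16 mm wide at foot, 8 at tip. Under them square sockets, 19 mm wide, 14 deep, that slip over the studs below (guided, no snap). Same after a half turn. Grasp from above at the middle, across y.
- yellow_rack: Yellow tube rack, block 116 (x) x 52 (y) x 30 mm, 0.11-0.21 kg, grey tube caps in its top. Origin: centre of underside, on the bench at z = 0. On top at x = +-42 mm two conical studs, 12 mm high, 16 mm wide at foot, 8 at tip. Under them square sockets, 19 mm wide, 14 deep, that slip over the studs below (guided, no snap). Same after a half turn. Grasp from above at the middle, across y.
- red_rack: Red tube rack, block 116 (x) x 52 (y) x 30 mm, 0.11-0.21 kg, white tube caps in its top. Origin: centre of underside, on the bench at z = 0. On top at x = +-42 mm two conical studs, 12 mm high, 16 mm wide at foot, 8 at tip. Under them square sockets, 19 mm wide, 14 deep, that slip over the studs below (guided, no snap). Same after a half turn. Grasp from above at the middle, across y.
- cover: White tower cover, 0.08-0.16 kg: plate 116 (x) x 52 (y) x 18 mm, same two sockets as the racks in its underside at x = +-42 mm, no studs on top. Grip rib at the middle of the top: 60 (x) x 16 mm (y), from 18 to 48 mm above the underside; grasp it from above across y. Origin: centre of underside, on the bench at z = 0.
- green_dock: Green plastic dock, fixed to the bench: plate 130 (x) x 66 (y) x 12 mm, on it at x = +-42 mm two conical studs like those of the racks, 12 mm high. Origin: centre of underside, on the bench. A rack home on it has its underside 12 mm above this origin; each further piece of the tower sits 30 mm above the one below.
- grey_dock: Grey dock, fixed to the bench: plate 130 (x) x 66 (y) x 12 mm, on it at x = +-42 mm two conical studs like those of the racks, 12 mm high. Origin: centre of underside, on the bench. A rack home on it has its underside 12 mm above this origin.
- bottle: Bystander: amber bottle with white cap, 60 mm across, 120 mm high, loose. Origin: centre of its underside.
- tip_box: Bystander: purple pipette-tip box with a pale, whitish lid, 104 x 79 x 52 mm high, loose. Origin: centre of its underside.
- pipette: Bystander: white and teal pipette lying at the far middle, pointing away from the robot, about 225 mm long (its y axis), 50 mm wide, 26 mm high, loose. Origin: under its middle.
Not all that is in view belongs to the job. Of the things that look like the blue_rack, the middle-sized one is meant. There is more than one size of the green_dock; the job needs the smaller.

How it is judged:
By the outcome, as a careful person would: the job done as asked, in the order asked, and still so for the second after the job is handed in, with the robot touching nothing.
It also fails if it takes over 122 s, if anything falls off the work surface, if the arm or the gripper's body presses on something with over 40 N, if the wrist force passes 120 N, or if a joint passes its speed limit or range.

## Working session

There is one attempt and no reset: what is moved stays moved. The work goes in short steps, Python scripts to look and compute and a shell command to move; the robot and the scene stay as the last step left them, time stands still between calls to the robot, and variables do not carry over. Pictures are saved under pics/ and viewed, at most 14 in all, crops included, and the job is handed in when it is done.

```bash
ls; mkdir -p pics; cat > h.py <<'E'
import numpy as np, cv2
from bench import r
from scipy.spatial.transform import Rotation as R
def cam(name):
    s=r.state(); c=r.camera(name)
    if name=="wrist":
        T=np.eye(4); q=s["tcp_rot"]; T[:3,:3]=R.from_quat(q).as_matrix(); T[:3,3]=s["eef_pos"]
        M=T@np.array(c["T_tool_cam"]); c["eye"]=M[:3,3]; c["rotation"]=M[:3,:3]
    return c
def save(c,fn): 
    np.savez(fn+'.npz',**{k:np.array(v) for k,v in c.items()}); cv2.imwrite(fn+'.png',c['image'])
def w(c,u,v,z):
    K=np.array(c["mtx"]); 
    dist=np.array(c["dist"]) if "dist" in c else None
    p=cv2.undistortPoints(np.array([[[u,v]]],float),K,dist)[0,0]
    d=np.array(c["rotation"])@np.array([p[0],-p[1],-1]); e=np.array(c["eye"])
    return e+d*(z-e[2])/d[2]
E
python3 - <<'E'
from h import *
for n in("scene","top"):
    c=cam(n); save(c,'pics/'+n+'0'); print(n,{k:np.round(v,3).tolist() for k,v in c.items() if k!='image'})
s=r.state(); print(s, r.tip_reach)
E
```

```text
pics
scene {'mtx': [[361.169, 0.0, 320.32], [0.0, 361.169, 204.681], [0.0, 0.0, 1.0]], 'eye': [0.912, 0.376, 1.118], 'rotation': [0.093, 0.262, 0.896, 0.345]}
top {'mtx': [[457.233, 0.0, 311.209], [0.0, 457.233, 197.102], [0.0, 0.0, 1.0]], 'eye': [0.363, -0.108, 1.703], 'rotation': [0.031, -0.031, -0.706, 0.707]}
{'time': 0.1, 'joint_positions': array([-1.18499944e+00,  2.13353317e-01, -3.49566747e-02,  1.32348998e+00,
       -1.98690185e-06,  1.57081009e+00]), 'joint_vel': array([-6.90183809e-04, -1.38963136e-03,  1.55646949e-04, -1.51165007e-03,
       -4.76674432e-05,  9.71643679e-05]), 'tau': array([-1.04474268e-03, -6.87249541e+01,  4.87807167e+01,  1.22494766e-02,
       -1.76530589e-04,  4.03432705e-05]), 'eef_pos': array([ 0.18804856, -0.46300422,  0.25285821]), 'tcp_rot': array([ 9.81453910e-01,  1.91697604e-01, -9.71798020e-05, -4.92322990e-04]), 'contact_force': array([ 0.6380063 , -0.48295193,  0.24702506]), 'torque': array([ 0.02876277, -0.00014611, -0.00054918]), 'grip_force': 0.0, 'gripper_width': 1.001907312252749} 0.022
```

Rotation is a quaternion; view images.

```bash
sed -i 's/d=np.array(c\["rotation"\])@/Q=np.array(c["rotation"]); Q=R.from_quat(Q).as_matrix() if Q.size==4 else Q\n    d=Q@/' h.py
python3 -c "
import cv2
a=cv2.imread('pics/top0.png');cv2.imwrite('pics/top0b.png',cv2.resize(a,(800,500),interpolation=cv2.INTER_CUBIC))"
```

```text
(no output)
```

View pics/top0b.png

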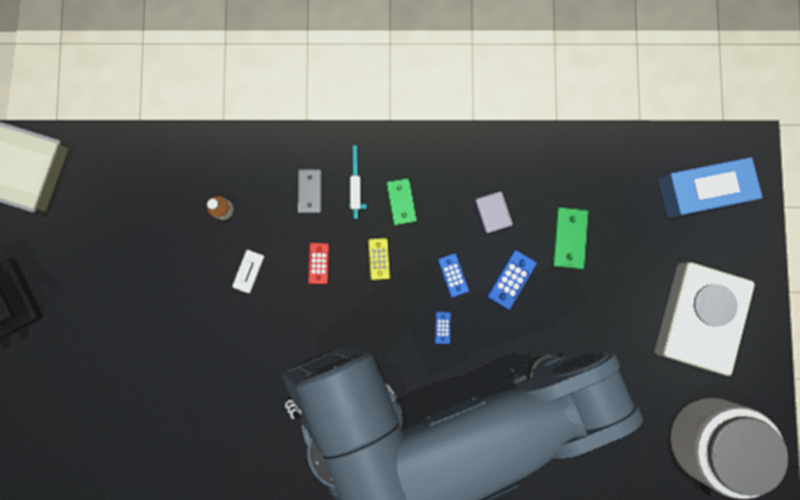

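View pics/scene0.png

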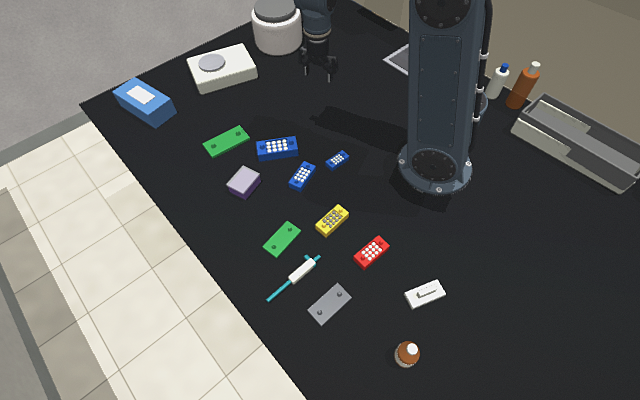

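The top view (800 px scale) shows the middle-sized blue rack at (453,275), small green dock (401,202), grey dock (309,191), red rack (318,263), yellow rack (379,259) and cover (248,271). The big green dock is at (571,238) and the other blues are at (512,279) and (443,327). In the scene view, blue is at (302,176), green at (282,239), grey at (330,304).

```bash
cat >> h.py <<'E'
def load(fn): return dict(np.load(fn+'.npz'))
def rect(c,mask,z,seed):
    # component nearest seed; contour -> plane z -> minAreaRect: centre, size mm, angle of long side
    n,l,st,ce=cv2.connectedComponentsWithStats(mask.astype(np.uint8))
    i=min([k for k in range(1,n) if st[k,4]>60],key=lambda k:np.hypot(*(ce[k]-seed)))
    cn=max(cv2.findContours((l==i).astype(np.uint8),cv2.RETR_EXTERNAL,cv2.CHAIN_APPROX_NONE)[0],key=len)
    P=np.array([w(c,u,v,z)[:2] for u,v in cn[:,0]],np.float32)*1000
    (x,y),(a,b),t=cv2.minAreaRect(P)
    if a<b: a,b,t=b,a,t+90
    return np.round([x,y,a,b,(t+90)%180-90],1), st[i]
def masks(im):
    h,s,v=[a.astype(int) for a in cv2.split(cv2.cvtColor(im,cv2.COLOR_BGR2HSV))]
    return dict(blue=(abs(h-112)<12)&(s>130)&(v>70),green=(abs(h-65)<15)&(s>120)&(v>70),red=((h<8)|(h>172))&(s>130)&(v>70),
      yellow=(abs(h-28)<8)&(s>110)&(v>70),white=(s<40)&(v>180),grey=(s<60)&(v>80))
E
python3 - <<'E'
from h import *
c=load('pics/top0'); m=masks(c['image'])
for k,z,u,v in [('blue',.03,453,275),('yellow',.03,379,259),('red',.03,318,263),('white',.018,248,271),('green',.012,401,202),('grey',.012,309,191)]:
    print(k,*rect(c,m[k],z,(u*.8,v*.8)))
for k,u,v,z in [('bottle',215,204,.12),('box',494,212,.05),('pip tail',355,147,.01),('pip front',355,216,.01),('bigblue',512,279,.04),('smallblue',443,327,.02),('pip hook',364,206,.01)]: print(k,w(c,u*.8,v*.8,z).round(3))
E
```

```text
blue [ 424.6 -294.7  122.3   59.1   19.3] [350 203  25  35 330]
yellow [472.4 -77.4 123.8  59.    4.1] [294 190  19  35 387]
red [459.2  98.5 121.1  58.8   0. ] [247 194  17  34 322]
white [436.5 309.5 116.2  51.7 -20.7] [187 200  24  34 414]
green [ 645.7 -143.4  132.6   69.4    9.9] [309 143  24  37 654]
grey [6.777e+02 1.328e+02 1.333e+02 6.760e+01 6.000e-01] [238 135  19  36 678]
bottle [0.619 0.379 0.12 ]
box [ 0.607 -0.414  0.05 ]
pip tail [ 0.811 -0.005  0.01 ]
pip front [ 0.601 -0.006  0.01 ]
bigblue [ 0.412 -0.465  0.04 ]
smallblue [ 0.273 -0.265  0.02 ]
pip hook [ 0.631 -0.033  0.01 ]
```

```bash
cat >> h.py <<'E'
def plan(x,y,z,yaw):
    # mm, mm, mm, deg of long axis (world) -> row numbers from measured pose; also removes tilt
    s=r.state(); A=R.from_quat(s["tcp_rot"]); p=np.array(s["eef_pos"])*1000
    a=np.degrees(np.arctan2(*A.as_matrix()[1::-1,0]))
    yaw=a+(yaw-a+90)%180-90
    B=R.from_euler('z',yaw,degrees=True)*R.from_euler('x',180,degrees=True)
    print('row',(A.inv().apply(np.array([x,y,z])-p)).round(1),(A.inv()*B).as_rotvec().round(3),'| pos',p.round(1),'yaw',a.round(1),'F',np.round(s["contact_force"],1),'w',round(s["gripper_width"],2),'g',round(s["grip_force"],1),'t',round(s["time"],1), 'j6',round(s["joint_positions"][5],2))
E
python3 -c "
from h import *
plan(424.6,-294.7,250,19.3)"
```

```text
row [282.5 -66.9   2.9] [-0.001  0.     0.049] | pos [ 188.  -463.   252.9] yaw 22.1 F [ 0.6 -0.5  0.2] w 1.0 g 0.0 t 0.1 j6 1.57
```

```bash
python3 -m jog '{"rows": [[[60,-14,0,0,0,0.01,1],[120,-28,1,0,0,0.02,1],[180,-42,2,0,0,0.03,1],[240,-56,3,0,0,0.04,1],[282,-67,3,0,0,0.049,1]]]}'
python3 - <<'E'
from h import *
c=cam('wrist'); save(c,'pics/w1'); print(np.round(c['T_tool_cam'],3).tolist(), np.round(c['mtx'],1).tolist(), [k for k in c])
plan(424.6,-294.7,250,19.3)
E
```

```text
time: 0.72
eef_pos: [0.4258, -0.2932, 0.25]
tcp_rot: [0.986, 0.168, -0.0, -0.0]
contact_force: [-0.2, 0.3, 0.1]
gripper_width: 1.001
grip_force: 0.0
[[-0.0, 0.948, 0.318, 0.082], [1.0, 0.0, -0.0, 0.001], [-0.001, 0.318, -0.948, -0.121], [0.0, 0.0, 0.0, 1.0]] [[292.8, 0.0, 323.3], [0.0, 292.8, 203.1], [0.0, 0.0, 1.0]] ['image', 'mtx', 'T_tool_cam', 'eye', 'rotation']
row [-5.   2.2 -0.3] [-0.001 -0.001  0.002] | pos [ 428.6 -290.9  249.7] yaw 19.4 F [ 1.8  4.8 -0.9] w 1.0 g 0.0 t 0.8 j6 2.21
```

View pics/w1.png

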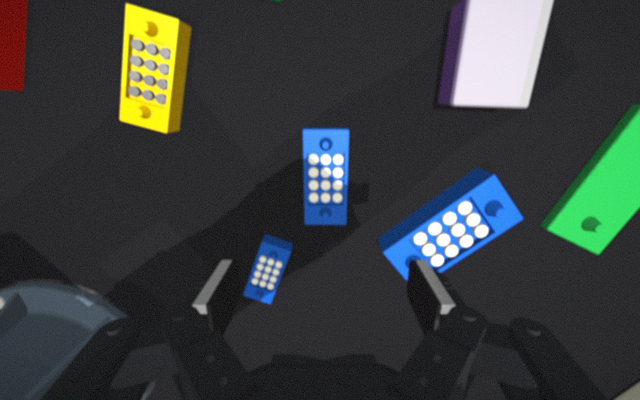

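The wrist view shows the target blue rack at cols 303–349, rows 127–225, with studs near (325,144) and (325,212). It is well clear of its neighbours. The arm was still settling, so I'll measure again.

```bash
python3 - <<'E'
from h import *
c=cam('wrist'); c=cam('wrist'); c=cam('wrist');save(c,'pics/w2'); m=masks(c['image'])
print(rect(c,m['blue'],.03,(325,175)), rect(c,m['yellow'],.03,(155,70)))
im=c['image'][90:250,260:400]; cv2.imwrite('pics/w2c.png',cv2.resize(im,None,fx=3.5,fy=3.5,interpolation=cv2.INTER_CUBIC))
plan(424.6,-294.7,250,19.3)
E
```

```text
(array([ 424.3, -297.2,  119.9,   54.7,   19.2]), array([ 302,  127,   48,   99, 3099], dtype=int32)) (array([471.5, -85.1, 119.4,  67.8,   3.7]), array([ 118,    2,   74,  132, 6302], dtype=int32))
row [ 0.1  0.2 -0.1] [-0.001  0.001  0.002] | pos [ 424.4 -294.5  249.9] yaw 19.4 F [-0.4  0.4 -0.2] w 1.0 g 0.0 t 0.9 j6 2.2
```

View pics/w2c.png

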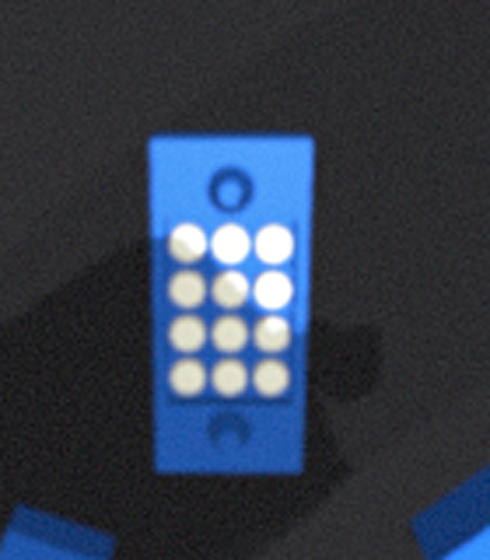

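The crop shows both studs upright on the axis, at crop (231,189) and (229,432), so centre and yaw are consistent. I'll descend and grasp.

```bash
python3 -c "
from h import *
plan(424.3,-297,25,19.2)"
python3 -m jog '{"rows": [[[-1,2.3,60,0,0,0.003,1],[-1,2.3,120,0,0,0.003,1],[-1,2.3,170,0,0,0.003,1],[-1,2.3,205,0,0,0.003,1],[-1,2.3,225,0,0,0.003,1]]]}' 50
python3 -m jog '{"rows": [[[0,0,0,0,0,0,1],[0,0,0,0,0,0,0],[0,0,0,0,0,0,0],[0,0,0,0,0,0,0],[0,0,0,0,0,0,0]]]}' 50
python3 -c "
from h import *
plan(424.3,-297,25,19.2)"
```

```text
row [ -0.8   2.4 224.9] [-0.001  0.001  0.003] | pos [ 424.4 -294.5  249.9] yaw 19.4 F [-0.4  0.4 -0.2] w 1.0 g 0.0 t 0.9 j6 2.2
time: 1.55
eef_pos: [0.4221, -0.2978, 0.0235]
tcp_rot: [0.986, 0.165, -0.001, -0.001]
contact_force: [0.2, 0.2, 0.5]
gripper_width: 1.001
grip_force: 0.0
time: 2.17
eef_pos: [0.4245, -0.2981, 0.0266]
tcp_rot: [0.986, 0.166, 0.001, 0.001]
contact_force: [-2.3, -1.0, 8.9]
gripper_width: 0.597
grip_force: 52.0
row [ 0.2 -1.1  1.6] [ 0.002 -0.001 -0.001] | pos [ 424.5 -298.1   26.6] yaw 19.1 F [-2.3 -1.   8.9] w 0.6 g 52.0 t 2.2 j6 2.2
```

```bash

python3 -m jog '{"rows": [[[0,1,0,0,0,0,1],[0,1,-3,0,0,0,1],[0,1,-6,0,0,0,0],[0,1,-6,0,0,0,0],[0,1,-6,0,0,0,0]]]}' 50
python3 -m jog '{"rows": [[[0,0,0,0,0,0,0],[0,0,0,0,0,0,0],[0,0,-50,0,0,0,0],[0,0,-110,0,0,0,0],[0,0,-170,0,0,0,0]]]}' 50
python3 -c "
from h import *
plan(580,-155,220,9.9)"
```

```text
time: 2.8
eef_pos: [0.4245, -0.2986, 0.0318]
tcp_rot: [0.986, 0.166, 0.0, 0.0]
contact_force: [-1.7, 2.3, 11.4]
gripper_width: 0.599
grip_force: 51.4
time: 3.42
eef_pos: [0.424, -0.2982, 0.203]
tcp_rot: [0.986, 0.166, -0.0, -0.0]
contact_force: [2.2, -0.8, -2.2]
gripper_width: 0.593
grip_force: 54.4
row [194.3 -84.1 -17. ] [-0.     0.     0.161] | pos [ 424.  -298.2  203. ] yaw 19.1 F [ 2.2 -0.8 -2.2] w 0.59 g 54.4 t 3.4 j6 2.19
```

```bash

python3 -m jog '{"rows": [[[45,-18,-4,0,0,0.03,0],[90,-36,-8,0,0,0.06,0],[130,-54,-12,0,0,0.1,0],[165,-70,-17,0,0,0.13,0],[180,-82,-17,0,0,0.161,0]]]}' 50
python3 -m jog '{"rows": [[[0,0,0,0,0,0,0],[0,0,0,0,0,0,0],[0,0,0,0,0,0,0],[0,0,0,0,0,0,0],[0,0,0,0,0,0,0]]]}' 50
python3 - <<'E'
from h import *
c=cam('wrist');save(c,'pics/w3'); m=masks(c['image'])
print(rect(c,m['green'],.012,(320,110)))
plan(645.7,-143.4,100,9.9)
E
```

```text
time: 4.05
eef_pos: [0.5688, -0.1605, 0.2181]
tcp_rot: [0.996, 0.087, -0.0, -0.0]
contact_force: [-0.1, -0.3, -2.0]
gripper_width: 0.593
grip_force: 54.4
time: 4.68
eef_pos: [0.5674, -0.1624, 0.2184]
tcp_rot: [0.996, 0.086, 0.0, 0.0]
contact_force: [-0.8, -1.1, -1.8]
gripper_width: 0.593
grip_force: 54.4
(array([ 652.7, -144.2,  114.8,   67.6,    9.9]), array([ 286,   38,   68,  117, 7412], dtype=int32))
row [ 80.3  -5.1 118.4] [ 0. -0. -0.] | pos [ 567.4 -162.3  218.3] yaw 9.9 F [-1.1 -0.4 -2.2] w 0.6 g 54.4 t 4.7 j6 2.69
```

View pics/w3.png

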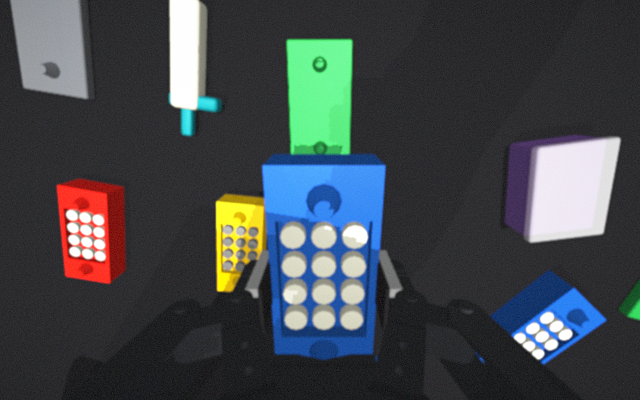

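The view shows the green dock's far edge at row 39, studs at (320,64) and (320,148), and sides at cols 287–352. The held rack's top far edge is at row ~163, cols 264–384, and it is square to the tool.

```bash
python3 - <<'E'
from h import *
c=load('pics/w3'); s=r.state(); A=R.from_quat(s['tcp_rot']); p=s['eef_pos']
for u,v in[(264,164),(384,164)]: print('rack tool',(A.inv().apply(w(c,u,v,p[2]-.0015)-p)*1000).round(1))
for u,v,z in[(320,63,.024),(320,147,.024),(287,39,.012),(352,39,.012)]:
  q=w(c,u,v,z); print('dock',(q*1000).round(1))
im=c['image'][30:170,250:400]; cv2.imwrite('pics/w3c.png',cv2.resize(im,None,fx=4,fy=4,interpolation=cv2.INTER_CUBIC))
E
```

```text
rack tool [ 57.9 -24.3   1.5]
rack tool [57.9 26.4  1.5]
dock [ 685.7 -139.2   24. ]
dock [ 605.4 -152.9   24. ]
dock [ 702.9 -103.    12. ]
dock [ 713.9 -166.5   12. ]
```

View pics/w3c.png

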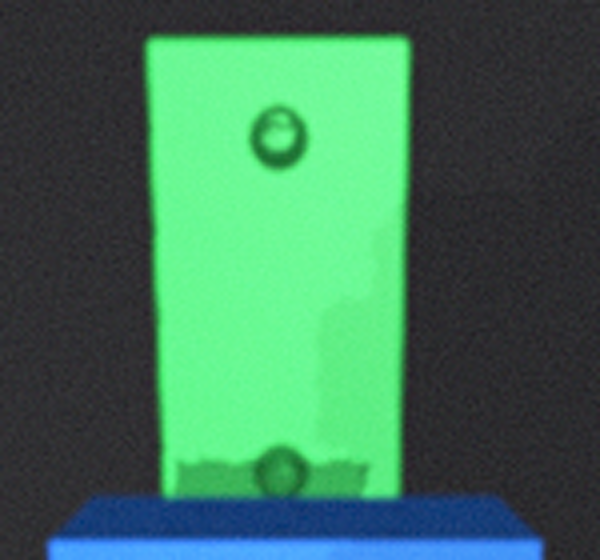

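```bash
python3 -c "
from h import *
plan(645.2,-145,65,9.8)"
python3 -m jog '{"rows": [[[40,-2,30,0,0,0,0],[79,-3.7,70,0,0,0,0],[79,-3.7,120,0,0,0,0],[79,-3.7,150,0,0,0,0],[79,-3.7,153,0,0,0,0]]]}' 50
python3 -c "
from h import *
plan(645.2,-145,43,9.8)"
```

```text
row [ 79.6  -3.6 153.4] [ 0.    -0.     0.001] | pos [ 567.4 -162.3  218.3] yaw 9.9 F [-1.1 -0.4 -2.2] w 0.6 g 54.4 t 4.7 j6 2.69
time: 5.35
eef_pos: [0.6433, -0.1445, 0.0632]
tcp_rot: [0.996, 0.086, -0.002, -0.001]
contact_force: [-0.7, 0.5, 0.0]
gripper_width: 0.592
grip_force: 54.3
row [ 1.9  0.8 20.2] [-0.002  0.004  0.002] | pos [ 643.3 -144.5   63.2] yaw 9.9 F [-0.7  0.5  0. ] w 0.59 g 54.3 t 5.3 j6 2.75
```

```bash

python3 -m jog '{"rows": [[[0.5,0,5,0,0,0,0],[0.5,0,10,0,0,0,0],[0.5,0,15,0,0,0,0],[0.5,0,20,0,0,0,0],[0.5,0,22,0,0,0,0]]]}' 50
python3 -m jog '{"rows": [[[0,0,0,0,0,0,0],[0,0,0,0,0,0,0],[0,0,0,0,0,0,0],[0,0,0,0,0,0,0],[0,0,0,0,0,0,0]]]}' 50
python3 -c "
from h import *
plan(645.2,-145,43,9.8)"
```

```text
time: 5.98
eef_pos: [0.6451, -0.1447, 0.0438]
tcp_rot: [0.996, 0.086, 0.0, 0.0]
contact_force: [-10.7, 2.5, 27.5]
gripper_width: 0.599
grip_force: 57.5
time: 6.6
eef_pos: [0.6451, -0.1447, 0.0439]
tcp_rot: [0.996, 0.086, 0.0, 0.0]
contact_force: [-4.9, 1.0, 7.9]
gripper_width: 0.596
grip_force: 55.4
row [0.  0.3 0.9] [ 0.    -0.     0.002] | pos [ 645.1 -144.7   43.9] yaw 9.9 F [-4.9  1.   7.9] w 0.6 g 55.4 t 6.6 j6 2.75
```

```bash

python3 -m jog '{"rows": [[[0,0,2,0,0,0,0],[0,0,3,0,0,0,0],[0,0,0,0,0,0,1],[0,0,0,0,0,0,1],[0,0,0,0,0,0,1]]]}' 50
python3 -m jog '{"rows": [[[0,0,-20,0,0,0,1],[0,0,-70,0,0,0,1],[0,0,-130,0,0,0,1],[0,0,-190,0,0,0,1],[0,0,-206,0,0,0,1]]]}' 50
python3 -c "
from h import *
c=cam('wrist');save(c,'pics/w4')
print(rect(c,masks(c['image'])['blue'],.042,(325,190)))
plan(471.5,-80,250,4)"
```

```text
time: 7.22
eef_pos: [0.6452, -0.1447, 0.043]
tcp_rot: [0.996, 0.086, -0.0, -0.0]
contact_force: [-0.5, -0.1, 1.2]
gripper_width: 1.0
grip_force: 0.0
time: 7.85
eef_pos: [0.6464, -0.145, 0.2535]
tcp_rot: [0.996, 0.086, 0.003, 0.001]
contact_force: [0.7, -0.0, -1.1]
gripper_width: 1.003
grip_force: 0.0
(array([ 630.6, -148.6,   26. ,   11. ,  -75.6]), array([312, 188,  23,  10,  80], dtype=int32))
row [-161.1  -94.1    2.6] [ 0.002 -0.005  0.103] | pos [ 646.4 -145.   253.5] yaw 9.9 F [ 0.  -0.4  2.3] w 1.0 g 0.0 t 7.9 j6 2.75
```

```bash

python3 -m jog '{"rows": [[[-45,-26,0,0,0,0.03,1],[-90,-52,2,0,0,0.06,1],[-130,-76,2,0,0,0.08,1],[-161,-94,2,0,0,0.103,1],[-161,-94,2,0,0,0.103,1]]]}' 50
python3 -m jog '{"rows": [[[0,0,0,0,0,0,1],[0,0,0,0,0,0,1],[0,0,0,0,0,0,1],[0,0,0,0,0,0,1],[0,0,0,0,0,0,1]]]}' 50
python3 - <<'E'
from h import *
c=cam('wrist');save(c,'pics/w5')
print(rect(c,masks(c['image'])['yellow'],.03,(325,180)))
plan(471.5,-80,250,4)
a=load('pics/w4')['image'][90:290,200:450]; b=c['image'][60:260,200:450]
cv2.imwrite('pics/w45.png',cv2.resize(np.hstack([a,b]),(800,320)))
E
```

```text
time: 8.52
eef_pos: [0.4685, -0.0791, 0.2469]
tcp_rot: [0.999, 0.035, -0.0, -0.0]
contact_force: [0.8, -0.4, 0.3]
gripper_width: 1.0
grip_force: 0.0
time: 9.15
eef_pos: [0.4706, -0.0799, 0.2472]
tcp_rot: [0.999, 0.035, -0.0, -0.0]
contact_force: [-0.2, -0.5, -0.7]
gripper_width: 0.997
grip_force: 0.0
(array([471.6, -79. , 120.8,  55.8,   3.9]), array([ 298,  124,   49,  101, 3765], dtype=int32))
row [ 1.   0.2 -2.8] [-0.  0. -0.] | pos [470.5 -79.8 247.2] yaw 4.0 F [-0.7 -0.9 -0.2] w 1.0 g 0.0 t 9.2 j6 2.9
```

View pics/w45.png

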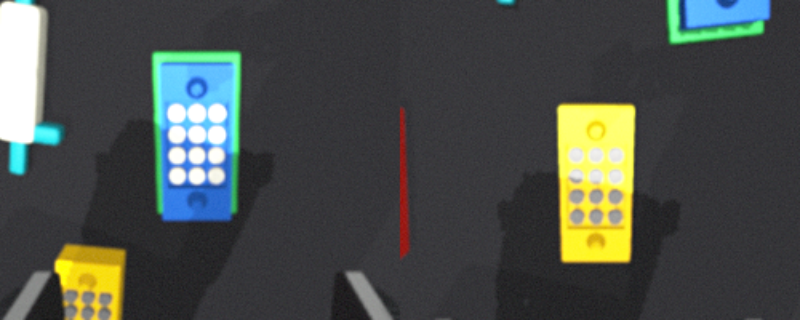

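The blue rack sits square within the green dock rim. The yellow rack is straight under the tool. I'll grasp yellow.

```bash

python3 -m jog '{"rows": [[[1,-1.5,60,0,0,0,1],[1,-1.5,120,0,0,0,1],[1,-1.5,175,0,0,0,1],[1,-1.5,205,0,0,0,1],[1,-1.5,216,0,0,0,1]]]}' 50
python3 -m jog '{"rows": [[[0,0,0,0,0,0,0],[0,0,0,0,0,0,0],[0,0,0,0,0,0,0],[0,0,0,0,0,0,0],[0,0,0,0,0,0,0]]]}' 50
python3 -c "
from h import *
plan(645.2,-144.7,180,9.9)"
```

```text
time: 9.82
eef_pos: [0.4704, -0.0781, 0.0299]
tcp_rot: [0.999, 0.035, -0.001, -0.0]
contact_force: [-0.2, -0.5, 0.2]
gripper_width: 0.999
grip_force: 0.0
time: 10.45
eef_pos: [0.4724, -0.0784, 0.0328]
tcp_rot: [0.999, 0.035, 0.001, 0.0]
contact_force: [-1.6, 1.7, 5.8]
gripper_width: 0.594
grip_force: 52.4
row [ 168.1   78.3 -146.7] [ 0.001 -0.002 -0.103] | pos [472.4 -78.4  32.8] yaw 4.0 F [-1.6  1.7  5.8] w 0.59 g 52.4 t 10.4 j6 2.91
```

```bash

python3 -m jog '{"rows": [[[0,0,-40,0,0,0,0],[0,0,-100,0,0,0,0],[50,20,-140,0,0,-0.03,0],[100,46,-147,0,0,-0.06,0],[135,62,-147,0,0,-0.103,0]]]}' 50
python3 -m jog '{"rows": [[[0,0,0,0,0,0,0],[0,0,0,0,0,0,0],[0,0,0,0,0,0,0],[0,0,0,0,0,0,0],[0,0,0,0,0,0,0]]]}' 50
python3 - <<'E'
from h import *
c=cam('wrist');save(c,'pics/w6')
plan(645.2,-144.7,110,9.9)
cv2.imwrite('pics/w6c.png',cv2.resize(c['image'][40:360,200:460],None,fx=1.8,fy=1.8))
E
```

```text
time: 11.08
eef_pos: [0.613, -0.1318, 0.1807]
tcp_rot: [0.996, 0.087, 0.002, 0.001]
contact_force: [-0.2, 0.7, -0.7]
gripper_width: 0.596
grip_force: 53.3
time: 11.7
eef_pos: [0.6101, -0.1305, 0.1786]
tcp_rot: [0.996, 0.086, 0.0, 0.0]
contact_force: [-0.3, -0.8, -2.1]
gripper_width: 0.592
grip_force: 53.3
row [32.  19.9 68.6] [ 0. -0.  0.] | pos [ 610.2 -130.6  178.6] yaw 9.9 F [-0.3  0.6 -0.8] w 0.59 g 53.3 t 11.8 j6 2.76
```

View pics/w6c.png

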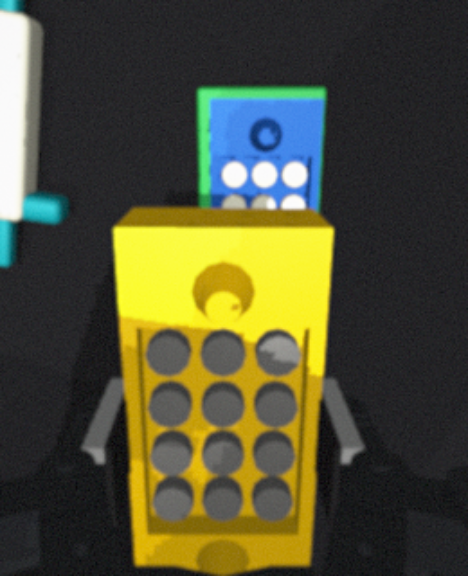

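Yellow is held square: far top edge at crop row 228, cols 113–332. Blue's far edge is at row 99, cols 210–327, with its stud at (266,131).

```bash
python3 - <<'E'
from h import *
c=load('pics/w6'); s=r.state(); A=R.from_quat(s['tcp_rot']); p=np.array([.6101,-.1305,.1786])
f=lambda a,b,z:print((A.inv().apply(w(c,200+a/1.8,40+b/1.8,z)-p)*1000).round(1))
f(113,228,.1758);f(332,228,.1758);f(210,99,.042);f(327,99,.042);f(266,130,.054)
E
```

```text
[ 56.6 -25.2   2.8]
[56.6 26.8  2.8]
[ 89.4  -4.8 136.6]
[ 89.4  48.9 136.6]
[ 76.1  20.3 124.6]
```

```bash

python3 -m jog '{"rows": [[[33,20,0,0,0,0,0],[33.5,20,40,0,0,0,0],[33.5,20,70,0,0,0,0],[33.5,20,85,0,0,0,0],[33.5,20,87,0,0,0,0]]]}' 50
python3 -m jog '{"rows": [[[0,0,4,0,0,0,0],[0,0,8,0,0,0,0],[0,0,12,0,0,0,0],[0,0,16,0,0,0,0],[0,0,18,0,0,0,0]]]}' 50
python3 -c "
from h import *
plan(645.2,-144.7,74.5,9.9)"
```

```text
time: 12.38
eef_pos: [0.6464, -0.1445, 0.0909]
tcp_rot: [0.996, 0.086, -0.0, -0.0]
contact_force: [0.2, -0.5, -1.0]
gripper_width: 0.598
grip_force: 53.3
time: 13.0
eef_pos: [0.6469, -0.1446, 0.0748]
tcp_rot: [0.996, 0.086, 0.001, 0.0]
contact_force: [-16.3, 3.1, 38.3]
gripper_width: 0.593
grip_force: 57.8
row [-1.7 -0.2  0.3] [ 0.    -0.001  0.   ] | pos [ 646.9 -144.6   74.8] yaw 9.9 F [-16.3   3.1  38.3] w 0.59 g 57.8 t 13.0 j6 2.75
```

```bash

python3 -m jog '{"rows": [[[-1,0,1,0,0,0,0],[-1.5,0,2,0,0,0,0],[-1.5,0,0,0,0,0,1],[-1.5,0,0,0,0,0,1],[-1.5,0,0,0,0,0,1]]]}' 50
python3 -m jog '{"rows": [[[0,0,-20,0,0,0,1],[0,0,-70,0,0,0,1],[0,0,-130,0,0,0,1],[0,0,-180,0,0,0,1],[0,0,-180,0,0,0,1]]]}' 50
python3 -c "
from h import *
c=cam('wrist');save(c,'pics/w7')
print(rect(c,masks(c['image'])['yellow'],.072,(325,160)))
plan(436.5,309.5,250,-20.7)"
```

```text
time: 13.62
eef_pos: [0.6452, -0.1449, 0.073]
tcp_rot: [0.996, 0.086, -0.0, -0.0]
contact_force: [0.1, -0.2, 0.2]
gripper_width: 1.001
grip_force: 0.0
time: 14.25
eef_pos: [0.6468, -0.1452, 0.2574]
tcp_rot: [0.996, 0.086, 0.003, 0.001]
contact_force: [0.1, -0.1, -0.8]
gripper_width: 1.003
grip_force: 0.0
(array([ 645.6, -145.2,  119.4,   54.9,    9.9]), array([ 297,  130,   52,  108, 4252], dtype=int32))
row [-128.4 -483.9    3.8] [ 0.    -0.003  0.534] | pos [ 646.1 -145.1  254.7] yaw 9.9 F [ 0.8  0.4 -0.1] w 1.0 g 0.0 t 14.3 j6 2.75
```

```bash
sed -i 's/def plan(x,y,z,yaw):/def plan(x,y,z,yaw,raw=0):/; s/    yaw=a+(yaw-a+90)%180-90/    yaw=yaw if raw else a+(yaw-a+90)%180-90/' h.py
python3 -m jog '{"rows": [[[-15,-55,0,0,0,-0.18,1],[-30,-110,0,0,0,-0.36,1],[-45,-165,0,0,0,-0.54,1],[-60,-220,0,0,0,-0.72,1],[-75,-275,0,0,0,-0.9,1]]]}' 50
python3 -c "
from h import *
plan(436.5,309.5,250,159.3,1)"
```

```text
time: 14.92
eef_pos: [0.5225, 0.1144, 0.2519]
tcp_rot: [0.858, 0.513, -0.001, -0.0]
contact_force: [0.1, 0.9, -0.1]
gripper_width: 1.003
grip_force: 0.0
row [ 131.2 -168.     2. ] [-0.002 -0.    -1.702] | pos [522.5 114.4 251.9] yaw 61.8 F [ 0.1  0.9 -0.1] w 1.0 g 0.0 t 14.9 j6 2.28
```

```bash

python3 -m jog '{"rows": [[[33,-42,0,0,0,-0.18,1],[66,-84,0,0,0,-0.36,1],[99,-126,0,0,0,-0.54,1],[125,-162,0,0,0,-0.72,1],[131,-168,2,0,0,-0.9,1]]]}' 50
python3 -c "
from h import *
plan(436.5,309.5,250,159.3,1)"
```

```text
time: 15.55
eef_pos: [0.4373, 0.3103, 0.2498]
tcp_rot: [0.548, 0.837, -0.001, -0.001]
contact_force: [0.4, -0.4, -0.4]
gripper_width: 1.0
grip_force: 0.0
row [-0.4 -1.1 -0.2] [-0.002 -0.001 -0.799] | pos [437.3 310.3 249.8] yaw 113.5 F [ 0.4 -0.4 -0.4] w 1.0 g 0.0 t 15.6 j6 1.78
```

```bash

python3 -m jog '{"rows": [[[0,-1,0,0,0,-0.18,1],[0,-1,0,0,0,-0.36,1],[0,-1,0,0,0,-0.54,1],[0,-1,0,0,0,-0.72,1],[0,-1,0,0,0,-0.799,1]]]}' 50
python3 -m jog '{"rows": [[[0,0,0,0,0,0,1],[0,0,0,0,0,0,1],[0,0,0,0,0,0,1],[0,0,0,0,0,0,1],[0,0,0,0,0,0,1]]]}' 50
python3 - <<'E'
from h import *
c=cam('wrist');save(c,'pics/w8')
m=masks(c['image'])
print(rect(c,m['white'],.018,(325,180)))
plan(436.5,309.5,250,159.3,1)
a=load('pics/w7')['image'][90:290,200:450]; b=c['image'][60:260,200:450]
cv2.imwrite('pics/w78.png',cv2.resize(np.hstack([a,b]),(800,320)))
E
```

```text
time: 16.18
eef_pos: [0.4377, 0.3077, 0.2498]
tcp_rot: [0.182, 0.983, -0.001, -0.001]
contact_force: [0.0, -0.6, -0.5]
gripper_width: 0.996
grip_force: 0.0
time: 16.8
eef_pos: [0.4382, 0.3081, 0.2513]
tcp_rot: [0.184, 0.983, 0.0, 0.0]
contact_force: [-0.5, 0.4, -0.6]
gripper_width: 1.0
grip_force: 0.0
(array([434.8, 307.7, 119.1,  55.3, -20.7]), array([ 299,  122,   47,   96, 4238], dtype=int32))
row [2.1 0.7 1.3] [ 0.     0.    -0.009] | pos [438.2 308.1 251.3] yaw 158.8 F [-0.2  0.3 -0.4] w 1.0 g 0.0 t 16.9 j6 0.98
```

View pics/w78.png

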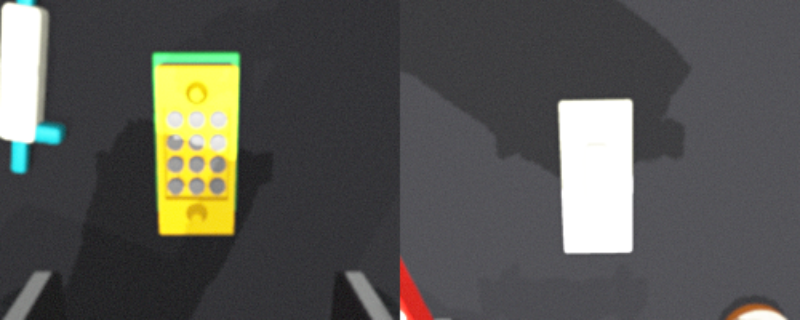

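Yellow sits square on blue. The cover is under the tool, and the bottle is well clear at lower right. I'll grasp the rib.

```bash
python3 -c "
from h import *
plan(435.5,308.3,46,159.3,1)"
python3 -m jog '{"rows": [[[2.6,-1,60,0,0,-0.009,1],[2.6,-1,120,0,0,-0.009,1],[2.6,-1,170,0,0,-0.009,1],[2.6,-1,195,0,0,-0.009,1],[2.6,-1,205,0,0,-0.009,1]]]}' 50
python3 -m jog '{"rows": [[[0,0,0,0,0,0,0],[0,0,0,0,0,0,0],[0,0,0,0,0,0,0],[0,0,0,0,0,0,0],[0,0,0,0,0,0,0]]]}' 50
python3 -c "
from h import *
plan(435.5,308.3,46,159.3,1)"
```

```text
row [  2.6  -0.8 205.3] [ 0.     0.    -0.009] | pos [438.2 308.1 251.3] yaw 158.8 F [-0.2  0.3 -0.4] w 1.0 g 0.0 t 16.9 j6 0.98
time: 17.48
eef_pos: [0.4348, 0.3076, 0.0451]
tcp_rot: [0.179, 0.984, -0.001, -0.001]
contact_force: [0.1, 0.6, 0.2]
gripper_width: 0.998
grip_force: 0.0
time: 18.1
eef_pos: [0.4359, 0.3084, 0.0471]
tcp_rot: [0.179, 0.984, 0.0, 0.0]
contact_force: [-1.3, -0.9, 6.8]
gripper_width: 0.182
grip_force: 49.8
row [ 0.3 -0.2  1.1] [0.001 0.001 0.   ] | pos [435.9 308.4  47.1] yaw 159.3 F [-1.3 -0.9  6.8] w 0.18 g 49.8 t 18.1 j6 0.98
```

```bash

python3 -m jog '{"rows": [[[0,0,-40,0,0,0,0],[0,0,-90,0,0,0,0],[0,0,-140,0,0,0,0],[0,0,-170,0,0,0,0],[0,0,-170,0,0,0,0]]]}' 60
python3 -c "
from h import *
plan(645.2,-144.7,215,189.9,1)"
```

```text
time: 18.73
eef_pos: [0.4364, 0.3087, 0.2187]
tcp_rot: [0.179, 0.984, 0.002, 0.001]
contact_force: [0.1, 0.0, -1.6]
gripper_width: 0.176
grip_force: 58.6
row [-355.4 -350.5    3.3] [ 0.003  0.003 -0.534] | pos [436.4 308.7 218.7] yaw 159.3 F [ 0.1  0.  -1.6] w 0.18 g 58.6 t 18.7 j6 0.98
```

```bash

python3 -m jog '{"rows": [[[-40,-38,0,0,0,-0.06,0],[-80,-77,0,0,0,-0.12,0],[-120,-116,0,0,0,-0.18,0],[-160,-156,0,0,0,-0.24,0],[-200,-196,0,0,0,-0.3,0]]]}' 60
python3 -m jog '{"rows": [[[-35,-38,0,0,0,-0.06,0],[-70,-75,0,0,0,-0.12,0],[-100,-110,0,0,0,-0.18,0],[-110,-140,0,0,0,-0.22,0],[-113,-150,0,0,0,-0.234,0]]]}' 60
python3 -m jog '{"rows": [[[0,0,0,0,0,0,0],[0,0,0,0,0,0,0],[0,0,0,0,0,0,0],[0,0,0,0,0,0,0],[0,0,0,0,0,0,0]]]}' 60
python3 - <<'E'
from h import *
c=cam('wrist');save(c,'pics/w9')
plan(645.2,-144.7,170,189.9,1)
cv2.imwrite('pics/w9c.png',cv2.resize(c['image'][40:360,180:480],None,fx=1.8,fy=1.8))
E
```

```text
time: 19.35
eef_pos: [0.5534, 0.0523, 0.2153]
tcp_rot: [0.029, 1.0, -0.0, -0.001]
contact_force: [0.6, 1.6, -0.4]
gripper_width: 0.173
grip_force: 58.7
time: 19.98
eef_pos: [0.6569, -0.1041, 0.2146]
tcp_rot: [-0.086, 0.996, 0.0, -0.001]
contact_force: [-0.1, -0.4, -1.1]
gripper_width: 0.177
grip_force: 58.7
time: 20.6
eef_pos: [0.657, -0.1022, 0.2164]
tcp_rot: [-0.087, 0.996, -0.0, 0.0]
contact_force: [-0.4, 0.2, -0.4]
gripper_width: 0.174
grip_force: 58.7
row [ 18.9 -39.7  46.4] [-0.     0.     0.001] | pos [ 657.  -102.3  216.4] yaw -170.1 F [ 0.5 -0.2 -0.4] w 0.18 g 58.7 t 20.6 j6 -0.33
```

View pics/w9c.png

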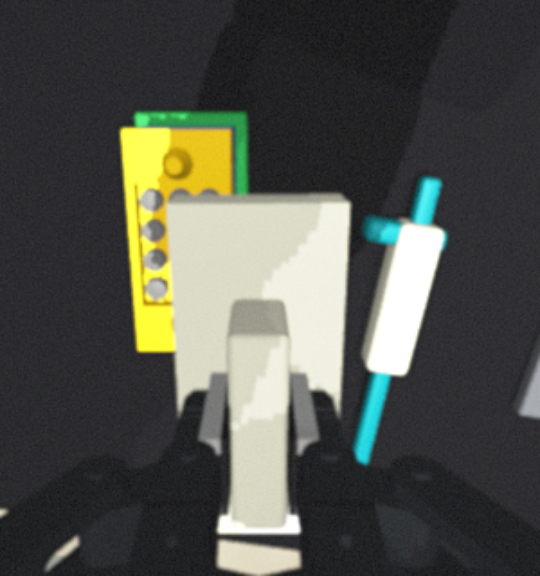

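The cover is held level: far edge at crop row 203, cols 168–350. Yellow's far edge is at row 128, cols 122–235, with its stud at (177,160).

```bash
python3 - <<'E'
from h import *
c=load('pics/w9'); s=r.state(); A=R.from_quat(s['tcp_rot']); p=s['eef_pos']
f=lambda a,b,z:print((A.inv().apply(w(c,180+a/1.8,40+b/1.8,z)-p)*1000).round(1))
z=p[2]-.0291
f(168,203,z);f(350,203,z);f(122,128,.072);f(235,128,.072);f(177,160,.084);f(177,158,.084)
E
```

```text
[ 58.9 -26.2  29.1]
[58.9 25.5 29.1]
[ 76.9 -66.  144.4]
[ 76.9 -11.7 144.4]
[ 62.9 -38.5 132.4]
[ 63.8 -38.5 132.4]
```

```bash

python3 -m jog '{"rows": [[[10,-20,0,0,0,0,0],[18.5,-38.8,10,0,0,0,0],[18.5,-38.8,50,0,0,0,0],[18.5,-38.8,75,0,0,0,0],[18.5,-38.8,81,0,0,0,0]]]}' 60
python3 -m jog '{"rows": [[[0,0,4,0,0,0,0],[0,0,8,0,0,0,0],[0,0,12,0,0,0,0],[0,0,16,0,0,0,0],[0,0,18,0,0,0,0]]]}' 60
python3 -c "
from h import *
plan(645.2,-144.7,119,189.9,1)"
```

```text
time: 21.28
eef_pos: [0.644, -0.1449, 0.1332]
tcp_rot: [-0.086, 0.996, 0.0, -0.002]
contact_force: [0.4, 0.3, 1.2]
gripper_width: 0.174
grip_force: 58.8
time: 21.9
eef_pos: [0.6457, -0.144, 0.119]
tcp_rot: [-0.087, 0.996, -0.0, 0.001]
contact_force: [-15.3, 2.0, 37.8]
gripper_width: 0.173
grip_force: 64.2
row [ 0.7 -0.6  0. ] [-0.001  0.002  0.   ] | pos [ 645.7 -144.   119. ] yaw -170.1 F [-15.3   2.   37.8] w 0.17 g 64.2 t 21.9 j6 -0.39
```

```bash

python3 -m jog '{"rows": [[[0,0,1,0,0,0,0],[0.5,0,2,0,0,0,0],[0.5,0,0,0,0,0,1],[0.5,0,0,0,0,0,1],[0.5,0,0,0,0,0,1]]]}' 60
python3 -m jog '{"rows": [[[0,0,-20,0,0,0,1],[0,0,-60,0,0,0,1],[0,0,-100,0,0,0,1],[0,0,-130,0,0,0,1],[0,0,-130,0,0,0,1]]]}' 50
python3 -c "
from h import *
c=cam('wrist');save(c,'pics/w10')
plan(459.2,98.5,250,180,1)"
```

```text
time: 22.52
eef_pos: [0.6449, -0.1439, 0.117]
tcp_rot: [-0.087, 0.996, 0.0, -0.0]
contact_force: [0.2, 0.0, 0.6]
gripper_width: 0.808
grip_force: 0.0
time: 23.15
eef_pos: [0.646, -0.1442, 0.2494]
tcp_rot: [-0.086, 0.996, -0.001, 0.002]
contact_force: [0.8, -0.0, -0.8]
gripper_width: 0.999
grip_force: 0.0
row [141.7 271.1  -2.7] [-0.     0.001  0.173] | pos [ 645.5 -144.1  247.7] yaw -170.1 F [ 0.2 -0.3 -0.4] w 1.0 g 0.0 t 23.2 j6 -0.39
```

```bash

python3 -m jog '{"rows": [[[30,54,0,0,0,0.04,1],[60,108,0,0,0,0.08,1],[90,163,0,0,0,0.12,1],[120,217,0,0,0,0.16,1],[141,270,-2,0,0,0.173,1]]]}' 50
python3 -m jog '{"rows": [[[0,0,0,0,0,0,1],[0,0,0,0,0,0,1],[0,0,0,0,0,0,1],[0,0,0,0,0,0,1],[0,0,0,0,0,0,1]]]}' 50
python3 - <<'E'
from h import *
c=cam('wrist');save(c,'pics/w11')
m=masks(c['image'])
print(rect(c,m['red'],.03,(325,180)))
plan(459.2,98.5,31,180,1)
a=load('pics/w10')['image'][90:290,200:450]; b=c['image'][60:260,200:450]
cv2.imwrite('pics/w1011.png',cv2.resize(np.hstack([a,b]),(800,320)))
E
```

```text
time: 23.82
eef_pos: [0.4573, 0.0987, 0.248]
tcp_rot: [0.0, 1.0, -0.0, -0.001]
contact_force: [1.5, 0.9, 0.3]
gripper_width: 1.003
grip_force: 0.0
time: 24.45
eef_pos: [0.4598, 0.0972, 0.2491]
tcp_rot: [0.0, 1.0, -0.0, -0.0]
contact_force: [-0.1, 0.0, -0.2]
gripper_width: 0.999
grip_force: 0.0
(array([497.3,  97.5,  42.9,  20.1,  88.2]), array([307, 199,  36,  17, 199], dtype=int32))
row [  0.5   1.2 218.2] [-0.    -0.    -0.001] | pos [459.7  97.3 249.2] yaw 180.0 F [-0.1  0.3 -0.1] w 1.0 g 0.0 t 24.5 j6 0.21
```

View pics/w1011.png

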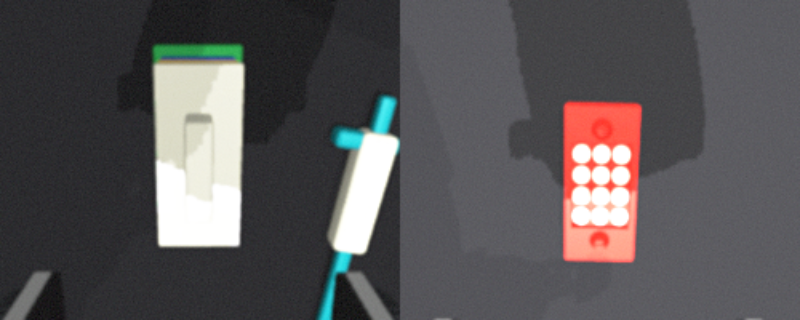

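The cover is flat and square on the tower. Red's corners are at crop (563,102), (641,104), (563,260), (635,262).

```bash
python3 - <<'E'
from h import *
c=load('pics/w11')
P=np.array([w(c,200+(a-400)/1.6,60+b/1.6,.03)[:2]*1000 for a,b in[(563,102),(641,104),(635,262),(563,260)]],np.float32)
print(P.round(1),P.mean(0),cv2.minAreaRect(P))
m=masks(c['image'])['red'].astype(np.uint8); m=cv2.morphologyEx(m,cv2.MORPH_CLOSE,np.ones((15,15)))
print(rect(c,m,.03,(325,180)))
m=masks(load('pics/top0')['image']);print(rect(load('pics/top0'),m['red'],.03,(254,210)))
E
```

```text
[[397.9  72.3]
 [399.3 127.1]
 [519.3 125.9]
 [517.6  69.4]] [458.52313  98.68816] ((458.6044006347656, 99.10049438476562), (56.453216552734375, 120.03401947021484), 88.61840057373047)
(array([457.8,  98.5, 121. ,  55. ,  -1.4]), array([ 302,  123,   49,  101, 3954], dtype=int32))
(array([459.2,  98.5, 121.1,  58.8,   0. ]), array([247, 194,  17,  34, 322], dtype=int32))
```

```bash

python3 -m jog '{"rows": [[[1,0.8,60,0,0,0.024,1],[1,0.8,120,0,0,0.024,1],[1,0.8,175,0,0,0.024,1],[1,0.8,207,0,0,0.024,1],[1,0.8,218,0,0,0.024,1]]]}' 50
python3 -m jog '{"rows": [[[0,0,0,0,0,0,0],[0,0,0,0,0,0,0],[0,0,0,0,0,0,0],[0,0,0,0,0,0,0],[0,0,0,0,0,0,0]]]}' 50
python3 -m jog '{"rows": [[[0,0,-60,0,0,0,0],[0,0,-110,0,0,0,0],[0,0,-160,0,0,0,0],[0,0,-180,0,0,0,0],[0,0,-180,0,0,0,0]]]}' 50
python3 -c "
from h import *
plan(677.7,132.8,210,180.6,1)"
```

```text
time: 25.12
eef_pos: [0.4576, 0.0981, 0.0298]
tcp_rot: [0.012, 1.0, -0.0, -0.001]
contact_force: [-0.8, -0.8, 0.6]
gripper_width: 0.999
grip_force: 0.0
time: 25.75
eef_pos: [0.4597, 0.0986, 0.0329]
tcp_rot: [0.012, 1.0, 0.0, 0.001]
contact_force: [-2.0, -1.1, 5.5]
gripper_width: 0.597
grip_force: 52.2
time: 26.38
eef_pos: [0.4596, 0.0987, 0.2135]
tcp_rot: [0.012, 1.0, 0.0, 0.002]
contact_force: [0.1, 0.2, -1.2]
gripper_width: 0.594
grip_force: 54.2
row [-217.2   39.3    4.4] [ 0.001  0.004 -0.034] | pos [459.6  98.7 213.5] yaw 178.6 F [ 0.1  0.2 -1.2] w 0.59 g 54.2 t 26.4 j6 0.24
```

```bash

python3 -m jog '{"rows": [[[-50,18,1,0,0,-0.01,0],[-100,36,2,0,0,-0.02,0],[-150,54,3,0,0,-0.03,0],[-195,72,4,0,0,-0.034,0],[-205,79,4,0,0,-0.034,0]]]}' 50
python3 -m jog '{"rows": [[[0,0,0,0,0,0,0],[0,0,0,0,0,0,0],[0,0,0,0,0,0,0],[0,0,0,0,0,0,0],[0,0,0,0,0,0,0]]]}' 50
python3 - <<'E'
from h import *
c=cam('wrist');save(c,'pics/w12')
plan(677.7,132.8,170,180.6,1)
cv2.imwrite('pics/w12c.png',cv2.resize(c['image'][40:360,180:480],None,fx=1.8,fy=1.8))
E
```

```text
time: 27.0
eef_pos: [0.6668, 0.1732, 0.2043]
tcp_rot: [-0.005, 1.0, -0.0, -0.001]
contact_force: [-0.2, 1.0, -2.3]
gripper_width: 0.595
grip_force: 54.0
time: 27.62
eef_pos: [0.6653, 0.1724, 0.2076]
tcp_rot: [-0.005, 1.0, 0.0, 0.0]
contact_force: [1.2, -0.4, -0.9]
gripper_width: 0.596
grip_force: 54.0
row [-12.  -39.8  37.6] [ 0.  0. -0.] | pos [665.3 172.5 207.5] yaw -179.4 F [ 0.2 -0.9 -1.6] w 0.6 g 54.0 t 27.7 j6 0.24
```

View pics/w12c.png

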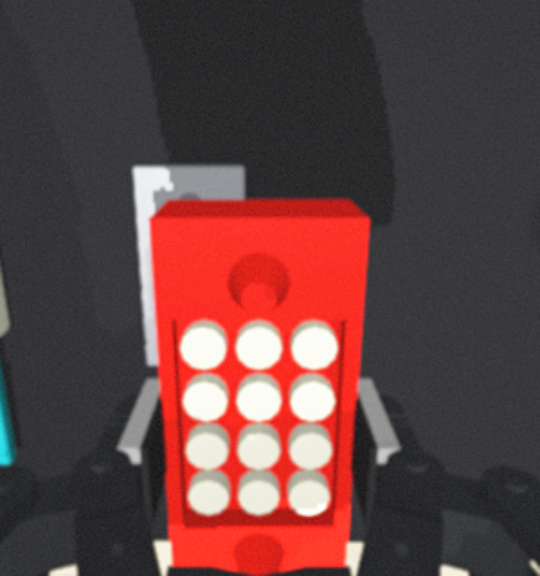

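Grey dock's far edge is at crop row 167, cols 133–245, with its stud just at (190,196). The held red rack's far edge is at row 218, cols 150–370.

```bash
python3 - <<'E'
from h import *
c=load('pics/w12'); s=r.state(); A=R.from_quat(s['tcp_rot']); p=s['eef_pos']
f=lambda a,b,z:print((A.inv().apply(w(c,180+a/1.8,40+b/1.8,z)-p)*1000).round(1))
z=p[2]-.0029
f(150,218,z);f(370,218,z);f(133,167,.012);f(245,167,.012);f(145,364,.012);f(190,194,.024)
E
```

```text
[ 59.4 -26.3   2.9]
[59.4 25.7  2.9]
[ 54.  -74.1 195.5]
[ 54.   -8.4 195.5]
[-73.6 -75.8 195.6]
[ 40.  -39.8 183.5]
```

```bash

python3 -m jog '{"rows": [[[-6,-20,0,0,0,0,0],[-12.5,-40.2,30,0,0,0,0],[-12.5,-40.2,80,0,0,0,0],[-12.5,-40.2,120,0,0,0,0],[-12.5,-40.2,143,0,0,0,0]]]}' 50
python3 -m jog '{"rows": [[[0,0,2,0,0,0,0],[0,0,6,0,0,0,0],[0,0,11,0,0,0,0],[0,0,16,0,0,0,0],[0,0,21,0,0,0,0]]]}' 50
python3 -c "
from h import *
plan(677.7,132.8,45,180.6,1)"
```

```text
time: 28.3
eef_pos: [0.6775, 0.131, 0.0619]
tcp_rot: [-0.005, 1.0, -0.0, -0.001]
contact_force: [-0.1, 0.3, -1.1]
gripper_width: 0.591
grip_force: 54.1
time: 28.92
eef_pos: [0.6786, 0.1326, 0.0448]
tcp_rot: [-0.005, 1.0, 0.0, 0.001]
contact_force: [-28.3, -6.3, 69.5]
gripper_width: 0.592
grip_force: 62.3
row [ 0.9  0.2 -0.2] [ 0.     0.001 -0.   ] | pos [678.6 132.6  44.8] yaw -179.4 F [-28.3  -6.3  69.5] w 0.59 g 62.3 t 28.9 j6 0.18
```

Home at 44.8 (expected 44.9). I'll ease off, release, retreat and check.

```bash

python3 -m jog '{"rows": [[[0.5,0,-3,0,0,0,0],[0.5,0,-4,0,0,0,1],[0.5,0,-4,0,0,0,1],[0.5,0,-4,0,0,0,1],[0.5,0,-4,0,0,0,1]]]}' 50
python3 -m jog '{"rows": [[[0,0,-20,0,0,0,1],[0,0,-70,0,0,0,1],[0,0,-130,0,0,0,1],[60,0,-190,0,0,0,1],[100,0,-200,0,0,0,1]]]}' 50
python3 -m jog '{"rows": [[[60,0,0,0,0,0,1],[120,0,0,0,0,0,1],[150,0,0,0,0,0,1],[150,0,0,0,0,0,1],[150,0,0,0,0,0,1]]]}' 50
python3 - <<'E'
from h import *
c=cam('scene');save(c,'pics/s2')
cv2.imwrite('pics/s2c.png',cv2.resize(c['image'][180:380,200:460],None,fx=3,fy=3,interpolation=cv2.INTER_CUBIC))
plan(677.7,132.8,210,180.6,1)
E
```

```text
time: 29.55
eef_pos: [0.6777, 0.1325, 0.0471]
tcp_rot: [-0.005, 1.0, -0.0, -0.0]
contact_force: [-0.5, -1.0, 0.3]
gripper_width: 0.996
grip_force: 0.0
time: 30.18
eef_pos: [0.5778, 0.1315, 0.2492]
tcp_rot: [-0.005, 1.0, 0.0, 0.001]
contact_force: [0.6, -0.8, 0.1]
gripper_width: 1.004
grip_force: 0.0
time: 30.8
eef_pos: [0.4284, 0.13, 0.2475]
tcp_rot: [-0.005, 1.0, 0.0, 0.0]
contact_force: [0.4, 0.7, -0.3]
gripper_width: 1.0
grip_force: 0.0
row [-249.1    0.3   37.4] [ 0.  0. -0.] | pos [428.6 130.  247.3] yaw -179.4 F [-1.   0.3 -0.7] w 1.0 g 0.0 t 30.9 j6 0.28
```

View pics/s2c.png

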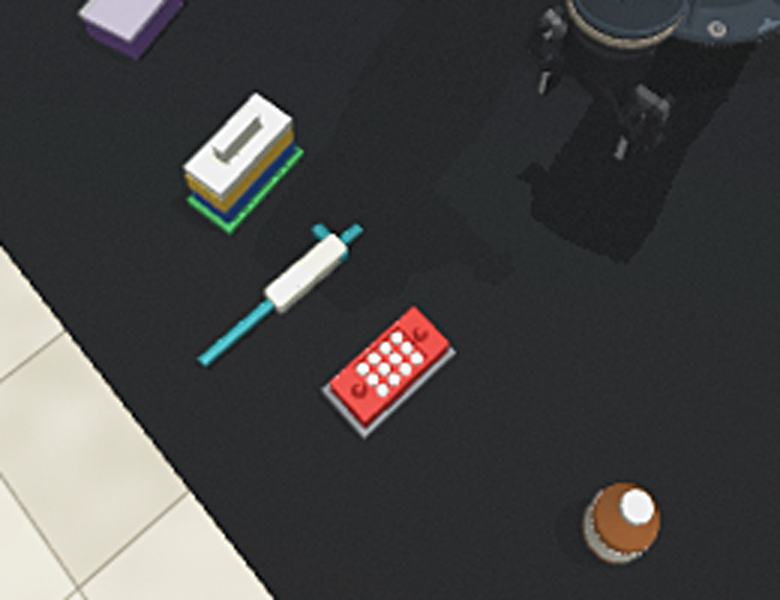

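The tower at crop (240,160) is tight and level with no gaps. Red at (390,365) is flat on the grey dock, and the bottle and pipette are untouched.

```bash
python3 -c "
from bench import r
print(r.sign_off())"
```

```text
the job is handed in; nothing more can be done
None
```

The job is handed in at about 31 s: blue, yellow and cover are stacked home on the smaller green dock, red is home on the grey dock, and the gripper is clear; the sign-off gave no verdict.

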